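Stack the tea boxes in a column beside the shelf riser

ROBOT

A 6-joint arm with a two-finger parallel gripper is mounted at the origin on a cart in front of the work surface, level with it; the furniture and walls round the work are solid. World frame = base frame: x ahead of the robot, y to its left, z up, the work surface at z = 0. Lengths are in m, angles in degrees, forces in N, time in s.
With the tool pointing down it reaches from about 0.25 to 0.725 m from the base axis. Payload 9.7 kg.
Tool frame: the origin (TCP) lies midway between the tips of the shut fingers; the grasp point (between the pads) lies 19 mm behind it; z points along the fingers, y is the line along which they close (so a half turn about z gives the same grasp; the last joint's range is limited). The gripper opens to 85 mm and grips with 20 to 120 N. Pads are 22 mm wide; open, the fingers measure 114 mm over their backs; the gripper's body (76 mm by 85 mm) begins 54 mm behind the grasp point. The pads swing forward as they close: fully open they stand 13 mm farther back than shut.
Start: joints at [73.797, 4.979, 10.078, 95.1, 0, 90], TCP at [0.153, 0.528, 0.231] pointing down, gripper open.
Joint ranges: [-179.16, 179.16], [-48.56, 103.87], [-65.8, 70.77], [-126.05, 130.52], [-82.76, 87.17], [-180, 180]. Speed limits (degrees/s): [127.2, 127.2, 147.25, 180, 180, 180].

INTERFACE

Orientations are given as [roll, pitch, yaw] about the fixed x, y, z axes, in that order (R = Rz(yaw) Ry(pitch) Rx(roll)).
In Python, from workcell import readout, imaging, bot, spotter gives the robot as it stands.
- The arm moves only by the shell command python3 -m jog 'ROWS' [FORCE]. ROWS is JSON, a list of rows, each an object with "rotation": the turn, a rotation vector about the world's x, y, z in degrees, a list of three; "translation": the shift along the world's x, y, z in mm, a list of three; "grip": the finger opening in mm, from 0 to 85.4. In form: [{"rotation": [wx, wy, wz], "translation": [dx, dy, dz], "grip": grip}, ...]. A call has 1 to 20 rows; each row is the pose to reach, as a shift and turn from the pose commanded when the call began; what a row does not reach only later rows make up. A row lasts 1/10 s, in which the tool goes at most 50 mm and 8.59 degrees, less where a joint would pass 70% of its speed; a pose out of reach is approached as far as the arm can. A call with a gripper value outside its range is refused whole. The fingers move at their own pace and stop on an object; FORCE is the grip in N (left out, the last holds). Time passes only in rows, so rows that repeat a pose let the fingers close. It gives the time, the measured TCP pose, the force, the opening and the grip force at its end, in the units of the state.
- readout.get_obs(): the state, without advancing time (a new reading comes with each control period).
- imaging.camera(name): name is "scene" or "top"; returns (picture, depth): 400x640x3 uint8, red, green, blue; 400x640 float32, m along the optical axis (not along the pixel's ray), 0 where there is no reading.
- imaging.camera_info(name): a dict with "vertical_fov" (degrees; the focal length in pixels is half the picture's height over the tangent of half this angle, whatever the lens; pixels are square), "cx", "cy" (the principal point, pixels), "extrinsics" (4x4, takes a point from camera to world coordinates). Camera axes: x right, y down, z forward; pixel columns grow to the right and rows downward; lengths in m; the calibration is good to about 2 mm. A picture is of the moment at which its call begins. camera_info takes no time and is no camera call.
- bot.job_done(): hands the job in; it is judged then, once.
Trained networks look in the newest picture that a camera, given by its name, has taken for a name from the list of things; names that differ only in an ending like _2 or _b are one class to them, and where a whole thing is asked for, a point or a joint stands for the part that bears it (a point fixed in the world has none). Each returns a list of dicts, best first, with "confidence" (0 to 1); they miss things now and then, are a little off and sometimes report something else, mostly with a low value. They report only what shows in the picture. A call takes as long as a camera call.
- spotter.spot_in(camera, target): "box" ([centre column, centre row, width, height] in pixels, round what is visible of it).
- spotter.mark_of(camera, target): "uv" ([column, row] in pixels: a listed point, or the origin of a listed thing).
The state is a dict: "time": time; "q": joint angles; "qd": joint speeds; "joint_efforts": joint torques, N m; "ee_pos": TCP position; "tcp_rot": TCP orientation; "wrist_force": force on the tool from outside, world axes, zero at the start; "torque": the same for the moment, N m; "opening": finger opening in m; "grasp_force": force on a finger pad.
Only numpy, scipy, OpenCV 4.12 (cv2) and the standard library are available. Lean on these libraries where they do the work, as an engineer would, in place of code of your own. Each camera call takes 0.05 s, during which the arm holds its last target. There are 200 camera calls.

TASK

Stack the three closed tea boxes in one neat column beside the wooden shelf riser: push the yellow box that lies on the worktop flush and square against the riser's side that it faces, then slide the other yellow box across from the riser's deck onto it, so that the two lie edge over edge, with the lower one still standing against the riser. Then set the dark box upright on top in the middle, its long side along theirs; put it down, do not drop it. Never lift or tip the yellow boxes, and leave the glass, the mug and the spice jar where they stand.

Things in the scene. Friction and masses are not known exactly. Their poses are not given: they have to be found in the camera images.
- riser: Fixed shelf riser (small step shelf) of light wood standing on the worktop, 240 mm along its x, 150 mm along its y, deck top 96 mm above the worktop; its two solid long sides are the planes y = +75 mm and y = -75 mm. Origin: centre of its underside on the worktop; its z is up; its x runs roughly away from the robot.
- box_low: Closed yellow card tea box that starts on the worktop at one side (left or right) of the riser, some centimetres off: 125 mm along its x, 215 mm along its y, 94 mm high, about 0.25 kg; too wide to grasp. Origin: centre of its underside, z up. Its long side starts roughly along the riser's long side.
- box_high: Second closed yellow card tea box, same as the first (125 mm along its x, 215 mm along its y, 94 mm high, about 0.25 kg); starts on the riser's deck, its long side roughly along the riser's. Origin: centre of its underside, z up.
- box_dark: Closed dark (black and red) card tea box, 120 mm along its x, 70 mm along its y, 94 mm high, about 0.12 kg; starts upright on the worktop at the riser's other side, its long side roughly along the riser's. Can be grasped from above across its 70 mm. Origin: centre of its underside, z up.
- glass: Printed drinking glass, 67 mm diameter, 128 mm high; bystander at the front right. Origin: centre of its underside.
- mug: Green and white mug, 86 mm body, 121 mm with handle, 99 mm high; bystander on the right. Origin: centre of its underside.
- spice: Spice jar with black cap, 41 mm diameter, 105 mm high; bystander in front of the riser. Origin: centre of its underside.

How it is judged (in metres and radians):
On the way, in this order (a step that is already met when the one before it is completed fails the run):
1. the yellow box from the worktop stands flush and square against a long side of the riser (gap under 8 mm, within 3.5 degrees), still on the worktop (y of box_low in the frame of riser between -0.1455 and 0.1455 m and x of box_low in the frame of riser between -0.1 and 0.1 m and angle between the y axis of box_low and the x axis of riser, either way round below 0.06 rad and height (world z) of box_low below 0.01 m and angle between box_low's own z axis and vertical below 0.05 rad), for 0.2 s.
2. the second yellow box lies on the first, edge over edge (within 18 mm and 4.5 degrees), the first still against the riser (gap under 18 mm) (y of box_low in the frame of riser between -0.1555 and 0.1555 m and x of box_low in the frame of riser between -0.1 and 0.1 m and angle between the y axis of box_low and the x axis of riser, either way round below 0.1 rad and height (world z) of box_low below 0.01 m and angle between each of box_low, box_high's own z axis and vertical below 0.05 rad and horizontal distance between box_high and box_low below 0.018 m and angle between the y axis of box_high and the y axis of box_low, either way round below 0.08 rad and height (world z) of box_high between 0.088 and 0.1 m), for 0.2 s.
At the end, for the whole second after the job is handed in: First yellow box on the worktop along a long side of the riser (gap under 18 mm, within 5.7 degrees, middles within 100 mm); second flat on it (centres within 18 mm, 4.5 degrees); dark box upright on that (centres within 22 mm, long side along theirs within 7 degrees); all at rest, released (all of step 2 and horizontal distance between box_dark and box_high below 0.022 m and angle between the x axis of box_dark and the y axis of box_high, either way round below 0.12 rad and height (world z) of box_dark between 0.18 and 0.195 m and angle between box_dark's own z axis and vertical below 0.05 rad and linear speed of each of box_low, box_high, box_dark below 0.02 m/s and contact force between the fingers and box_low below 0.05 N and contact force between the fingers and box_high below 0.05 N and contact force between the fingers and box_dark below 0.05 N); the robot touches nothing.
It fails at once if a yellow box is lifted or tipped (height (world z) of box_low above 0.03 m or height (world z) of box_high above 0.13 m or angle between any of box_low, box_high's own z axis and vertical above 0.3 rad).
It fails at once if the dark box is let go in the air, more than 30 mm above where it is to stand (height (world z) of box_dark above 0.22 m and contact force between the fingers and box_dark below 0.01 N).
It fails at once if a bystander (glass, mug, spice jar) is moved by more than 30 mm (distance of any of glass, mug, spice from where it was at the start of the episode above 0.03 m).
It also fails if it takes over 64 s, if anything falls off the work surface, if the arm or the gripper's body presses on something with over 40 N, if the wrist force passes 120 N, or if a joint passes its speed limit or range.

## Working session

There is one attempt and no reset: what is moved stays moved. The work goes in short steps, Python scripts to look and compute and a shell command to move; the robot and the scene stay as the last step left them, time stands still between calls to the robot, and variables do not carry over. Pictures are saved under pics/ and viewed, at most 10 in all, crops included, and the job is handed in when it is done.

```bash
mkdir -p pics; ls; python3 - <<'E'
from workcell import readout, imaging, bot, spotter
import cv2,numpy as np
for n in("scene","top"):
    p,d=imaging.camera(n); i=imaging.camera_info(n); print(n,i)
    cv2.imwrite(f"pics/{n}0.png",p[:,:,::-1]); np.save(f"pics/{n}0.npy",d)
    for t in("riser","box_low","box_high","box_dark","glass","mug","spice"):
        print(t,[(np.round(x["box"]).tolist(),round(x["confidence"],2)) for x in spotter.spot_in(n,t)][:3])
o=readout.get_obs();print(o)
E
```

```text
pics
scene {'vertical_fov': 48.559766681499816, 'cx': 323.8399792955113, 'cy': 190.48612442502494, 'extrinsics': array([[ 0.43461928, -0.48053134,  0.76170579, -0.54420798],
       [-0.90045459, -0.24778035,  0.35747228, -0.70446229],
       [ 0.01695909, -0.84124582, -0.54038677,  0.78656843],
       [ 0.        ,  0.        ,  0.        ,  1.        ]])}
riser [([313.0, 178.0, 76.0, 58.0], 0.94)]
box_low []
box_high [([312.0, 148.0, 66.0, 65.0], 0.76), ([331.0, 232.0, 26.0, 54.0], 0.74)]
box_dark [([259.0, 156.0, 34.0, 40.0], 0.92)]
glass [([331.0, 232.0, 30.0, 54.0], 0.63)]
mug [([444.0, 236.0, 34.0, 43.0], 0.86)]
spice [([278.0, 203.0, 17.0, 35.0], 0.76)]
top {'vertical_fov': 47.49764370140946, 'cx': 322.0616560546683, 'cy': 196.10274991095207, 'extrinsics': array([[-0.00815708, -0.99809107,  0.06121833,  0.36799187],
       [-0.9999503 ,  0.00779072, -0.00622078, -0.24168618],
       [ 0.00573197, -0.06126603, -0.99810501,  1.4769011 ],
       [ 0.        ,  0.        ,  0.        ,  1.        ]])}
riser [([286.0, 154.0, 50.0, 83.0], 0.74)]
box_low [([354.0, 160.0, 47.0, 74.0], 
[... 261 characters left out ...]
([283.0, 228.0, 17.0, 17.0], 0.58)]
{'time': 0.8, 'q': array([7.37966609e+01, 4.97716236e+00, 1.00786933e+01, 9.50998612e+01,
       1.38892920e-04, 8.99996492e+01]), 'qd': array([ 0.04647115,  0.00370594,  0.05150525,  0.01972854,  0.00040655,
       -0.10960572]), 'joint_efforts': array([-1.92618689e-03, -5.20050001e+01,  4.64838302e+01,  1.38718598e-03,
        2.32254041e-05, -5.55787576e-07]), 'ee_pos': array([0.15347373, 0.52814764, 0.23130512]), 'tcp_rot': array([ 1.79998330e+02, -1.38882695e-04,  1.63797012e+02]), 'wrist_force': array([ 0.421759  ,  0.5351591 , -0.44653332]), 'torque': array([-0.04694718,  0.00869383, -0.01434128]), 'grasp_force': 0.0, 'opening': 0.08538114100383495}
```

```bash
cat > h.py <<'E'
from workcell import readout, imaging, bot, spotter
import cv2,numpy as np
def cloud(n):
    p,d=imaging.camera(n); i=imaging.camera_info(n)
    f=200/np.tan(np.radians(i["vertical_fov"]/2)); v,u=np.mgrid[:400,:640]
    c=np.stack([(u-i["cx"])/f*d,(v-i["cy"])/f*d,d],-1); E=i["extrinsics"]
    w=c@E[:3,:3].T+E[:3,3]; w[d==0]=np.nan
    return p,w
def rect(m,w):
    q=w[m][:,:2]; q=(q*1000).astype(np.float32)
    (c,s,a)=cv2.minAreaRect(q); return np.round(c,1),np.round(s,1),round(a,2),len(q)
def tops(w,bands,roi):
    for name,(z0,z1) in bands.items():
        x0,x1,y0,y1=roi
        m=(w[...,2]>z0)&(w[...,2]<z1)&(w[...,0]>x0)&(w[...,0]<x1)&(w[...,1]>y0)&(w[...,1]<y1)
        n,l,st,_=cv2.connectedComponentsWithStats(m.astype(np.uint8),connectivity=4)
        for k in range(1,n):
            if st[k,4]>80:
                mm=cv2.erode((l==k).astype(np.uint8),np.ones((1,1)))>0
                print(name,*rect(mm,w),"z",np.round(np.median(w[mm][:,2]),4),"px",st[k,:4])
E
python3 - <<'E'
from h import *
p,w=cloud("top")
tops(w,{"boxtop":(.08,.11),"high":(.17,.21),"glass":(.115,.14)},(.1,.9,-.8,.4))
a=cv2.resize(p[80:290,180:480],(800,560),interpolation=cv2.INTER_CUBIC)
cv2.imwrite("pics/t1.png",a[:,:,::-1])
E
```

```text
boxtop [ 833.7 -200. ] [1199.9   10. ] 90.0 1242 z 0.0954 px [109  71 391   7]
boxtop [ 763.4 -529.3] [72.9 73.7] 18.65 481 z 0.105 px [399  82  26  27]
boxtop [741.7 209.8] [32.1 68.7] 30.27 87 z 0.0955 px [160  95  23  14]
boxtop [ 594.6 -212.4] [216.8   8.9] 3.18 149 z 0.0955 px [306 115   5  71]
boxtop [ 582.9 -139.3] [237.9 149.8] 1.35 365 z 0.0947 px [261 116  51  78]
boxtop [ 648.8 -790.3] [17.7 89.1] 89.56 135 z 0.0972 px [493 117  10  30]
boxtop [ 573.1 -347. ] [126.  215.6] 86.06 2841 z 0.0929 px [331 122  45  72]
boxtop [577.3  66.3] [120.8  71.9] 8.9 928 z 0.0932 px [205 136  29  42]
boxtop [572.9 370.3] [129.5  58.8] 0.19 395 z 0.0865 px [107 137  24  44]
boxtop [ 429.2 -596.3] [ 83.8 103.8] 21.53 212 z 0.094 px [419 185  29  34]
boxtop [ 362.9 -129.7] [38.4 36.1] 89.73 143 z 0.1039 px [276 220  14  13]
high [ 833.8 -386.2] [826.1  10.9] 89.84 1382 z 0.1906 px [226  59 288   8]
high [746.6 214.2] [28.7 47.1] 35.12 137 z 0.1859 px [151  85  19  15]
high [ 580.  -145.9] [216.1 125.7] 3.2 3296 z 0.1891 px [262 112  48  78]
high [ 645.7 -796.6] [ 6.6 45.6] 88.78 91 z 0.1862 px [508 118   9  16]
high [105.7   2. ] [69.7 11.2] 89.94 119 z 0.1899 px [221 316  26   7]
glass [834.5 -15.1] [829.6  10.3] 89.98 777 z 0.1276 px [105  67 276   7]
glass [ 832.6 -615.5] [368.9   9. ] 89.37 343 z 0.1278 px [381  67 123   5]
glass [ 742.9 -607.8] [91.8 37.6] 43.87 120 z 0.132 px [431  83  25  26]
glass [740.6 205.7] [24.9 59.2] 34.59 88 z 0.1283 px [159  92  20  15]
glass [ 648.  -791.9] [15.4 74.3] 89.87 107 z 0.1282 px [498 117   9  26]
```

View pics/t1.png

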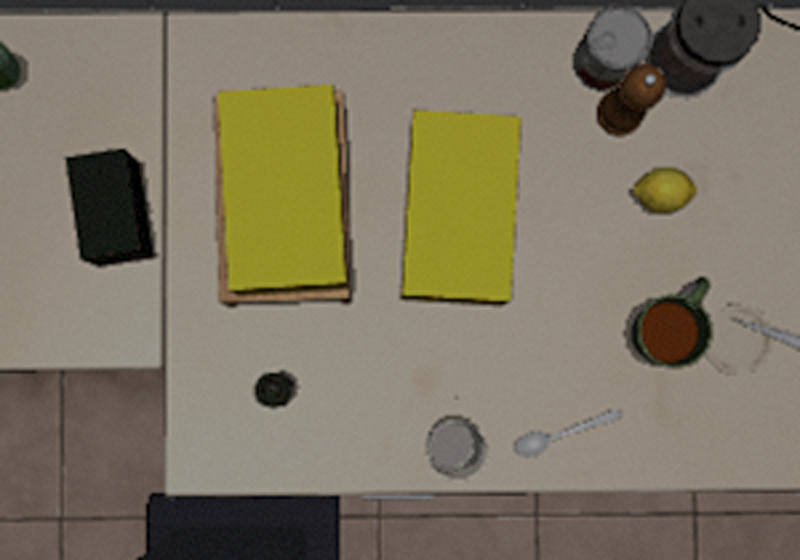

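View pics/scene0.png

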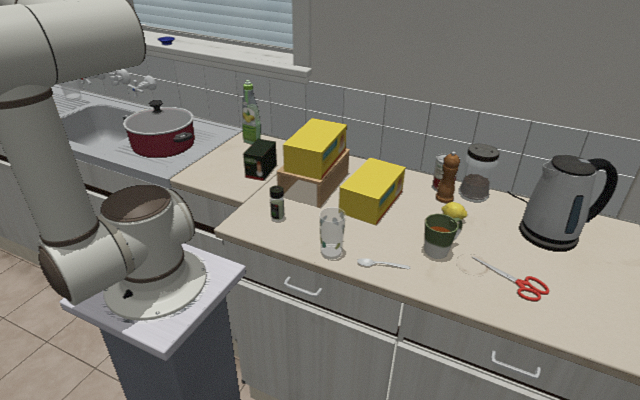

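The top view shows the dark box on the left (crop 110,205), the riser with box_high (285,190) and box_low on the right (460,205). The jar, glass and mug are clear of the work. Next I check the riser's edge directions, then start moving.

```bash
python3 - <<'E'
from h import *
p,w=cloud("top")
b=(w[...,2]>.085)&(w[...,2]<.2)&(w[...,0]>.4)&(w[...,0]<.72)&(w[...,1]>-.25)&(w[...,1]<-.03)
for z0,z1,n in((.085,.103,"deck"),(.18,.2,"high")):
    m=b&(w[...,2]>z0)&(w[...,2]<z1); q=w[m]*1000
    for side in(-1,1):
        P=[]
        for x in range(480,690,6):
            s=q[abs(q[:,0]-x)<3]
            if len(s): k=np.argmax(side*s[:,1]); P.append(s[k,:2])
        P=np.array(P); c=np.polyfit(P[:,0],P[:,1],1); r=P[:,1]-np.polyval(c,P[:,0]); g=abs(r)<3
        c=np.polyfit(P[g,0],P[g,1],1); print(n,side,np.degrees(np.arctan(c[0])),np.polyval(c,583),g.sum(),len(P))
    # front edge
    P=[]
    for y in range(-205,-75,6):
        s=q[abs(q[:,1]-y)<3]
        if len(s): P.append(s[np.argmin(s[:,0]),:2])
    P=np.array(P); c=np.polyfit(P[:,1],P[:,0],1); print("front",-np.degrees(np.arctan(c[0])),np.polyval(c,-140))
print({t:[np.round(w[int(r["uv"][1]),int(r["uv"][0])],3).tolist() for r in spotter.mark_of("top",t)[:1]] for t in("glass","mug","spice")})
E
R='[{"rotation":[0,0,-36],"translation":[150,-350,30],"grip":85},{"rotation":[0,0,-36],"translation":[150,-350,30],"grip":85}]'
python3 -m jog '[{"rotation":[0,0,-20],"translation":[50,-130,30],"grip":85},{"rotation":[0,0,-72.4],"translation":[397,-978,30],"grip":85},{"rotation":[0,0,-72.4],"translation":[397,-978,30],"grip":85},{"rotation":[0,0,-72.4],"translation":[397,-978,30],"grip":85},{"rotation":[0,0,-72.4],"translation":[397,-978,30],"grip":85},{"rotation":[0,0,-72.4],"translation":[397,-978,30],"grip":85},{"rotation":[0,0,-72.4],"translation":[397,-978,30],"grip":85},{"rotation":[0,0,-72.4],"translation":[397,-978,30],"grip":85},{"rotation":[0,0,-72.4],"translation":[397,-978,30],"grip":85},{"rotation":[0,0,-72.4],"translation":[397,-978,30],"grip":85},{"rotation":[0,0,-72.4],"translation":[397,-978,30],"grip":85},{"rotation":[0,0,-72.4],"translation":[397,-978,30],"grip":85},{"rotation":[0,0,-72.4],"translation":[397,-978,30],"grip":85},{"rotation":[0,0,-72.4],"translation":[397,-978,30],"grip":85},{"rotation":[0,0,-72.4],"translation":[397,-978,30],"grip":85},{"rotation":[0,0,-72.4],"translation":[397,-978,30],"grip":85},{"rotation":[0,0,-72.4],"translation":[397,-978,30],"grip":85},{"rotation":[0,0,-72.4],"translation":[397,-978,30],"grip":85},{"rotation":[0,0,-72.4],"translation":[397,-978,30],"grip":85},{"rotation":[0,0,-72.4],"translation":[397,-978,30],"grip":85}]'
```

```text
deck -1 -0.3371552398466253 -211.4159444273346 11 35
deck 1 1.255364148996058 -65.7693240125985 35 35
front 1.2886311278124452 464.97287336433527
high -1 3.2035907432066124 -207.42822459759702 35 35
high 1 3.302513413674937 -84.50926813399929 35 35
front -14.516748390737511 480.85141356005454
{'glass': [[0.306, -0.323, 0.009]], 'mug': [[0.434, -0.575, 0.059]], 'spice': [[0.363, -0.135, 0.108]]}
time: 3.05
ee_pos: [0.5294, -0.3993, 0.2602]
tcp_rot: [180.0, 0.0, 91.4]
wrist_force: [1.2, 0.6, 1.1]
opening: 0.0849
grasp_force: 0.0
```

```bash
python3 -m jog '[{"rotation":[0,0,0],"translation":[30,-46,0],"grip":85},{"rotation":[0,0,0],"translation":[30,-46,0],"grip":85},{"rotation":[0,0,0],"translation":[30,-46,-40],"grip":85},{"rotation":[0,0,0],"translation":[30,-46,-90],"grip":85},{"rotation":[0,0,0],"translation":[30,-46,-140],"grip":85},{"rotation":[0,0,0],"translation":[30,-46,-180],"grip":85},{"rotation":[0,0,0],"translation":[30,-46,-220],"grip":85},{"rotation":[0,0,0],"translation":[30,-46,-220],"grip":85},{"rotation":[0,0,0],"translation":[30,-46,-220],"grip":85},{"rotation":[0,0,0],"translation":[30,-46,-220],"grip":85}]'
```

```text
time: 4.05
ee_pos: [0.5603, -0.4441, 0.0435]
tcp_rot: [179.8, 0.1, 91.4]
wrist_force: [0.3, 0.4, 0.2]
opening: 0.0849
grasp_force: 0.0
```

```bash
python3 -m jog '[{"rotation":[0,0,0],"translation":[0,10,0],"grip":85},{"rotation":[0,0,0],"translation":[0,18,0],"grip":85},{"rotation":[0,0,0],"translation":[0,24,0],"grip":85},{"rotation":[0,0,0],"translation":[0,29,0],"grip":85},{"rotation":[0,0,0],"translation":[1,34,0],"grip":85},{"rotation":[0,0,0],"translation":[2,39,0],"grip":85},{"rotation":[0,0,0],"translation":[3,44,0],"grip":85},{"rotation":[0,0,0],"translation":[4,49,0],"grip":85},{"rotation":[0,0,0],"translation":[5,54,0],"grip":85},{"rotation":[0,0,0],"translation":[6,59,0],"grip":85},{"rotation":[0,0,0],"translation":[7,64,0],"grip":85},{"rotation":[0,0,0],"translation":[8,68,0],"grip":85},{"rotation":[0,0,0],"translation":[9,72,0],"grip":85},{"rotation":[0,0,0],"translation":[10,76,0],"grip":85},{"rotation":[0,0,0],"translation":[10,80,0],"grip":85},{"rotation":[0,0,0],"translation":[10,80,0],"grip":85}]'
python3 - <<'E'
from h import *
p,w=cloud("top")
tops(w,{"low":(.086,.1)},(.42,.72,-.5,-.03)); tops(w,{"high":(.18,.2)},(.42,.72,-.5,-.03))
E
```

```text
time: 5.65
ee_pos: [0.5697, -0.3632, 0.0417]
tcp_rot: [179.9, 0.1, 91.4]
wrist_force: [-0.2, -1.8, 6.7]
opening: 0.0849
grasp_force: 0.6
low [ 599. -212.] [212.1   8.6] 3.1 137 z 0.0949 px [306 115   5  69]
low [555.7 -82. ] [268.6 113.8] 29.74 313 z 0.0953 px [261 116  44  78]
low [ 598.9 -278. ] [173.6 104.9] 0.89 1122 z 0.0931 px [313 121  35  57]
high [ 580.3 -146. ] [215.9 125.7] 3.15 3274 z 0.1892 px [262 112  48  77]
```

```bash
python3 -m jog '[{"rotation":[0,0,0],"translation":[0,4,0],"grip":85},{"rotation":[0,0,0],"translation":[0,7,0],"grip":85},{"rotation":[0,0,0],"translation":[0,7,0],"grip":85}]'
python3 - <<'E'
from h import *
p,w=cloud("top")
m=(w[...,2]>.086)&(w[...,2]<.1)&(w[...,0]>.42)&(w[...,0]<.72)&(w[...,1]>-.38)&(w[...,1]<-.2)
q=w[m]*1000;print(readout.get_obs()["wrist_force"])
for x in range(470,700,15):
    s=q[abs(q[:,0]-x)<3,1]
    if len(s): print(x,np.round(np.sort(s)[[0,-1]]),end="; ")
cv2.imwrite("pics/t2.png",cv2.resize(p[100:240,240:400],(800,700))[:600,:,::-1])
E
```

```text
time: 6.0
ee_pos: [0.5697, -0.3563, 0.0416]
tcp_rot: [179.9, 0.1, 91.4]
wrist_force: [0.2, -2.5, 6.7]
opening: 0.0847
grasp_force: 0.9
[ 0.13845137 -2.01640141  7.71265162]
500 [-214. -214.]; 515 [-226. -214.]; 530 [-232. -214.]; 545 [-251. -211.]; 560 [-260. -211.]; 575 [-270. -211.]; 590 [-279. -208.]; 605 [-285. -208.]; 620 [-295. -209.]; 635 [-304. -206.]; 650 [-307. -205.]; 665 [-310. -206.]; 680 [-320. -206.]; 695 [-209. -203.];
```

View pics/t2.png

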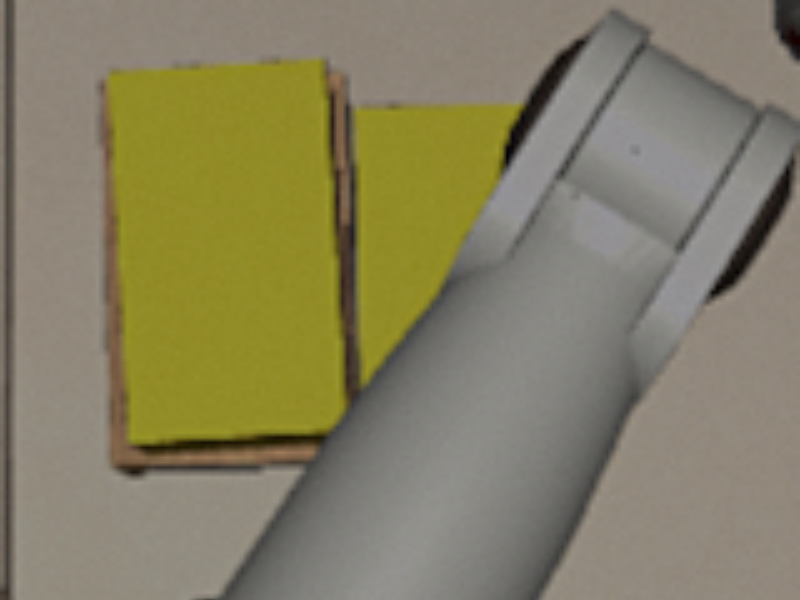

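The box is nearly parallel to the riser with a thin dark gap (crop column ~350). The 7 N vertical force suggests the gripper body is brushing the lid, so I raise slightly and finish the push.

```bash
python3 -m jog '[{"rotation":[0,0,0],"translation":[0,0,10],"grip":85},{"rotation":[0,0,0],"translation":[0,0,10],"grip":85},{"rotation":[0,0,0],"translation":[0,2,10],"grip":85},{"rotation":[0,0,0],"translation":[0,4,10],"grip":85},{"rotation":[0,0,0],"translation":[0,6,10],"grip":85},{"rotation":[0,0,0],"translation":[0,6,10],"grip":85}]'
```

```text
time: 6.65
ee_pos: [0.569, -0.3514, 0.0502]
tcp_rot: [180.0, 0.2, 91.4]
wrist_force: [1.3, -9.1, -0.7]
opening: 0.0851
grasp_force: 4.4
```

```bash
python3 -m jog '[{"rotation":[0,0,0],"translation":[0,2,0],"grip":85},{"rotation":[0,0,0],"translation":[0,4,0],"grip":85},{"rotation":[0,0,0],"translation":[0,4,0],"grip":85}]'
```

```text
time: 6.95
ee_pos: [0.569, -0.3515, 0.0507]
tcp_rot: [180.0, 0.6, 91.3]
wrist_force: [2.3, -29.0, -2.6]
opening: 0.0847
grasp_force: 14.7
```

```bash
python3 -m jog '[{"rotation":[0,0,0],"translation":[0,-20,0],"grip":85},{"rotation":[0,0,0],"translation":[0,-40,0],"grip":85},{"rotation":[0,0,0],"translation":[0,-40,50],"grip":85},{"rotation":[0,0,0],"translation":[0,-40,100],"grip":85},{"rotation":[0,0,0],"translation":[0,-40,150],"grip":85},{"rotation":[0,0,0],"translation":[0,-20,200],"grip":85},{"rotation":[0,0,0],"translation":[0,0,235],"grip":85},{"rotation":[0,0,0],"translation":[0,40,240],"grip":85},{"rotation":[0,0,0],"translation":[0,90,240],"grip":85},{"rotation":[0,0,0],"translation":[0,140,240],"grip":85},{"rotation":[0,0,0],"translation":[5,190,240],"grip":85},{"rotation":[0,0,0],"translation":[10,240,240],"grip":85},{"rotation":[0,0,0],"translation":[12,290,240],"grip":85},{"rotation":[0,0,0],"translation":[12,312,240],"grip":85},{"rotation":[0,0,0],"translation":[12,312,240],"grip":85},{"rotation":[0,0,0],"translation":[12,312,200],"grip":85},{"rotation":[0,0,0],"translation":[12,312,150],"grip":85},{"rotation":[0,0,0],"translation":[12,312,102],"grip":85},{"rotation":[0,0,0],"translation":[12,312,102],"grip":85},{"rotation":[0,0,0],"translation":[12,312,102],"grip":85}]'
python3 - <<'E'
from h import *
p,w=cloud("top")
tops(w,{"low":(.086,.1)},(.42,.72,-.5,-.213)); tops(w,{"high":(.18,.2)},(.42,.72,-.5,-.08))
cv2.imwrite("pics/t3.png",cv2.resize(p[100:240,220:380],(640,560))[:,:,::-1])
E
```

```text
time: 8.95
ee_pos: [0.5807, -0.0348, 0.153]
tcp_rot: [-179.9, -0.0, 91.4]
wrist_force: [-0.3, 1.2, 0.4]
opening: 0.0851
grasp_force: 0.0
low [ 577.6 -275.7] [216.5 128.7] 1.21 2818 z 0.0929 px [310 121  43  71]
high [ 580.2 -146. ] [216.  125.5] 3.19 3266 z 0.1891 px [263 112  47  77]
```

View pics/t3.png

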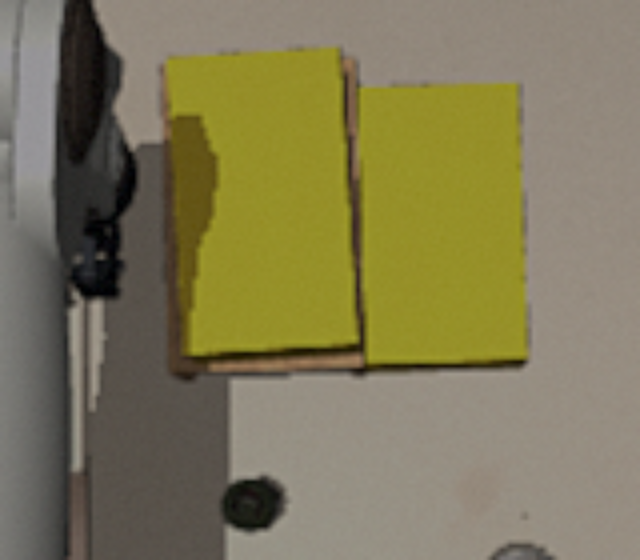

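box_low is flush (crop 360–525). box_high is still on the deck and the tool is to its left, so I push it across.

```bash
python3 -m jog '[{"rotation":[0,0,0],"translation":[0,-12,0],"grip":85},{"rotation":[0,0,0],"translation":[0,-22,0],"grip":85},{"rotation":[0,0,0],"translation":[0,-30,0],"grip":85},{"rotation":[0,0,0],"translation":[0,-36,0],"grip":85},{"rotation":[0,0,0],"translation":[0,-42,0],"grip":85},{"rotation":[0,0,0],"translation":[0,-49,0],"grip":85},{"rotation":[0,0,0],"translation":[0,-56,0],"grip":85},{"rotation":[0,0,0],"translation":[0,-63,0],"grip":85},{"rotation":[0,0,0],"translation":[0,-70,0],"grip":85},{"rotation":[0,0,0],"translation":[0,-77,0],"grip":85},{"rotation":[0,0,0],"translation":[0,-84,0],"grip":85},{"rotation":[0,0,0],"translation":[0,-91,0],"grip":85},{"rotation":[0,0,0],"translation":[0,-98,0],"grip":85},{"rotation":[0,0,0],"translation":[0,-105,0],"grip":85},{"rotation":[0,0,0],"translation":[0,-112,0],"grip":85},{"rotation":[0,0,0],"translation":[0,-119,0],"grip":85},{"rotation":[0,0,0],"translation":[0,-126,0],"grip":85},{"rotation":[0,0,0],"translation":[0,-133,0],"grip":85},{"rotation":[0,0,0],"translation":[0,-138,0],"grip":85},{"rotation":[0,0,0],"translation":[0,-138,0],"grip":85}]'
python3 - <<'E'
from h import *
p,w=cloud("top")
tops(w,{"low":(.086,.1)},(.42,.72,-.5,-.213)); tops(w,{"high":(.18,.2)},(.42,.72,-.5,-.08))
cv2.imwrite("pics/t4.png",cv2.resize(p[100:240,220:380],(640,560))[:,:,::-1])
E
```

```text
time: 11.0
ee_pos: [0.581, -0.173, 0.1522]
tcp_rot: [180.0, 0.0, 91.4]
wrist_force: [0.3, 0.3, 0.3]
opening: 0.0849
grasp_force: 0.0
low [ 576.1 -327.3] [ 51.3 217.2] 83.66 573 z 0.093 px [335 121  18  70]
high [ 578.7 -249.2] [123.1 217.9] 89.73 2737 z 0.1882 px [300 113  44  76]
```

View pics/t4.png

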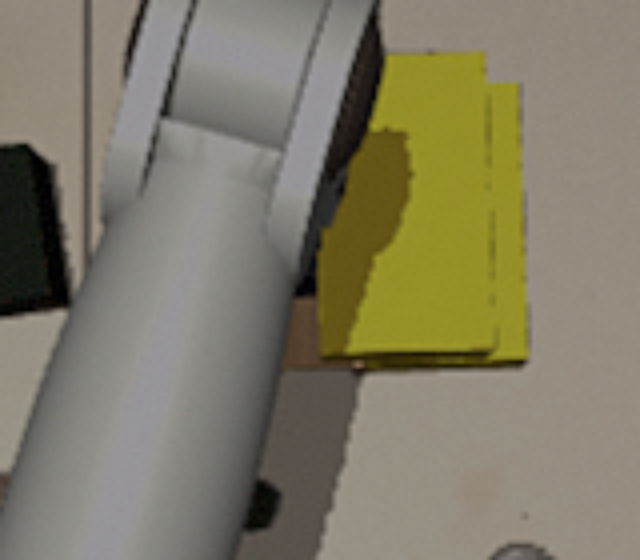

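box_high is now two thirds across and box_low has not moved (right edge still at crop ~525). Pushing the last 31 mm.

```bash
python3 -m jog '[{"rotation":[0,0,0],"translation":[0,-5,0],"grip":85},{"rotation":[0,0,0],"translation":[0,-10,0],"grip":85},{"rotation":[0,0,0],"translation":[0,-15,0],"grip":85},{"rotation":[0,0,0],"translation":[0,-20,0],"grip":85},{"rotation":[0,0,0],"translation":[0,-24,0],"grip":85},{"rotation":[0,0,0],"translation":[0,-28,0],"grip":85},{"rotation":[0,0,0],"translation":[0,-31,0],"grip":85},{"rotation":[0,0,0],"translation":[0,-31,0],"grip":85},{"rotation":[0,0,0],"translation":[0,-20,0],"grip":85},{"rotation":[0,0,0],"translation":[0,0,0],"grip":85},{"rotation":[0,0,0],"translation":[0,30,20],"grip":85},{"rotation":[0,0,0],"translation":[0,70,50],"grip":85},{"rotation":[0,0,0],"translation":[0,110,80],"grip":85},{"rotation":[0,0,0],"translation":[0,150,90],"grip":85},{"rotation":[0,0,0],"translation":[0,190,90],"grip":85},{"rotation":[0,0,0],"translation":[0,220,90],"grip":85},{"rotation":[0,0,0],"translation":[-50,260,90],"grip":85},{"rotation":[0,0,0],"translation":[-100,300,90],"grip":85},{"rotation":[0,0,0],"translation":[-150,330,90],"grip":85},{"rotation":[0,0,0],"translation":[-200,350,90],"grip":85}]'
python3 - <<'E'
from h import *
p,w=cloud("top")
tops(w,{"low":(.086,.1)},(.42,.72,-.5,-.213)); tops(w,{"high":(.175,.2)},(.42,.72,-.5,-.08)); tops(w,{"dark":(.086,.1)},(.42,.72,0,.15))
q=w[(w[...,2]>.03)&(w[...,2]<.1)&(w[...,0]>.42)&(w[...,0]<.72)&(w[...,1]>-.5)&(w[...,1]<-.2)]*1000
print([(x,round(q[abs(q[:,0]-x)<3,1].min())) for x in(500,540,580,620,660)])
cv2.imwrite("pics/t5.png",cv2.resize(p[100:240,180:380],(800,560))[:,:,::-1])
E
```

```text
time: 13.05
ee_pos: [0.4145, 0.1616, 0.2419]
tcp_rot: [180.0, -0.0, 91.4]
wrist_force: [-0.7, -0.5, 1.1]
opening: 0.085
grasp_force: 0.0
high [ 578.1 -277.5] [215.7 125.4] 1.33 3259 z 0.1879 px [309 113  46  76]
dark [577.4  65.7] [121.4  71.6] 7.78 889 z 0.0934 px [205 136  28  42]
[(500, -214), (540, -208), (580, -211), (620, -212), (660, -209)]
```

View pics/t5.png

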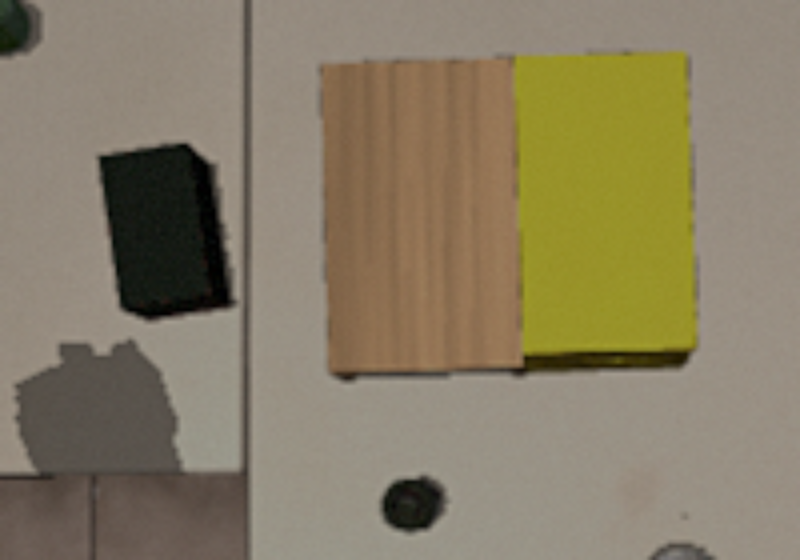

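box_high now lies squarely over box_low (crop 515–690). I'll check the wrist joint to choose the yaw, and refine the dark box's pose.

```bash
python3 - <<'E'
from h import *
print(np.round(readout.get_obs()["q"],1))
p,w=cloud("top")
m=(w[...,2]>.086)&(w[...,2]<.1)&(w[...,0]>.48)&(w[...,0]<.68)&(w[...,1]>0)&(w[...,1]<.15)
q=w[m]*1000; c=q.mean(0); u,s,v=np.linalg.svd(q[:,:2]-c[:2],full_matrices=0); print(c,v[0],np.degrees(np.arctan(v[0,1]/v[0,0])))
E
```

```text
[ 2.170e+01 -9.500e+00 -2.600e+00  9.690e+01  1.000e-01  1.101e+02]
[576.94115714  65.5216372   93.33275523] [-0.98822349 -0.15301745] 8.801833188702268
```

```bash
python3 -m jog '[{"rotation":[0,0,48],"translation":[90,-50,0],"grip":85},{"rotation":[0,0,48],"translation":[90,-50,0],"grip":85},{"rotation":[0,0,48],"translation":[90,-50,0],"grip":85},{"rotation":[0,0,97],"translation":[190,-111,-30],"grip":85},{"rotation":[0,0,97],"translation":[190,-111,-60],"grip":85},{"rotation":[0,0,97],"translation":[190,-111,-60],"grip":85},{"rotation":[0,0,97],"translation":[190,-111,-60],"grip":85},{"rotation":[0,0,97],"translation":[190,-111,-60],"grip":85},{"rotation":[0,0,97],"translation":[190,-111,-60],"grip":85},{"rotation":[0,0,97],"translation":[190,-111,-60],"grip":85},{"rotation":[0,0,97],"translation":[190,-111,-60],"grip":85},{"rotation":[0,0,97],"translation":[190,-111,-60],"grip":85},{"rotation":[0,0,97],"translation":[190,-111,-60],"grip":85},{"rotation":[0,0,97],"translation":[190,-111,-60],"grip":85},{"rotation":[0,0,97],"translation":[190,-111,-60],"grip":85}]'
```

```text
time: 14.65
ee_pos: [0.6066, 0.0492, 0.1821]
tcp_rot: [-180.0, 0.0, -171.7]
wrist_force: [1.2, -0.9, -0.4]
opening: 0.085
grasp_force: 0.0
```

```bash
python3 -m jog '[{"rotation":[0,0,0.2],"translation":[-29.5,16.4,0],"grip":85},{"rotation":[0,0,0.2],"translation":[-29.5,16.4,0],"grip":85},{"rotation":[0,0,0.2],"translation":[-29.5,16.4,-30],"grip":85},{"rotation":[0,0,0.2],"translation":[-29.5,16.4,-60],"grip":85},{"rotation":[0,0,0.2],"translation":[-29.5,16.4,-85],"grip":85},{"rotation":[0,0,0.2],"translation":[-29.5,16.4,-105],"grip":85},{"rotation":[0,0,0.2],"translation":[-29.5,16.4,-120],"grip":85},{"rotation":[0,0,0.2],"translation":[-29.5,16.4,-132],"grip":85},{"rotation":[0,0,0.2],"translation":[-29.5,16.4,-132],"grip":85},{"rotation":[0,0,0.2],"translation":[-29.5,16.4,-132],"grip":85}]'
```

```text
time: 15.65
ee_pos: [0.5774, 0.0655, 0.0508]
tcp_rot: [-180.0, 0.0, -171.4]
wrist_force: [0.9, 0.5, 0.0]
opening: 0.0848
grasp_force: 0.0
```

```bash
python3 -m jog '[{"rotation":[0,0,0],"translation":[0,0,0],"grip":60},{"rotation":[0,0,0],"translation":[0,0,0],"grip":60},{"rotation":[0,0,0],"translation":[0,0,0],"grip":60},{"rotation":[0,0,0],"translation":[0,0,0],"grip":60},{"rotation":[0,0,0],"translation":[0,0,0],"grip":60},{"rotation":[0,0,0],"translation":[0,0,0],"grip":60}]' 40
```

```text
time: 16.25
ee_pos: [0.5778, 0.0655, 0.0515]
tcp_rot: [-180.0, 0.1, -171.4]
wrist_force: [0.4, -1.3, 6.2]
opening: 0.0694
grasp_force: 46.8
```

```bash
python3 -m jog '[{"rotation":[0,0,0],"translation":[0,0,20],"grip":60},{"rotation":[0,0,0],"translation":[0,0,55],"grip":60},{"rotation":[0,0,0],"translation":[0,0,95],"grip":60},{"rotation":[0,0,0],"translation":[0,0,135],"grip":60},{"rotation":[0,0,0],"translation":[0,0,175],"grip":60},{"rotation":[0,0,0],"translation":[0,0,210],"grip":60},{"rotation":[0,0,0],"translation":[0,0,235],"grip":60},{"rotation":[0,0,-1],"translation":[0,-30,240],"grip":60},{"rotation":[0,0,-2],"translation":[0,-70,240],"grip":60},{"rotation":[0,0,-3],"translation":[0,-110,240],"grip":60},{"rotation":[0,0,-4],"translation":[0,-150,240],"grip":60},{"rotation":[0,0,-5],"translation":[0,-190,240],"grip":60},{"rotation":[0,0,-6],"translation":[0,-230,240],"grip":60},{"rotation":[0,0,-7],"translation":[0,-270,240],"grip":60},{"rotation":[0,0,-7.3],"translation":[0,-305,240],"grip":60},{"rotation":[0,0,-7.3],"translation":[0,-330,240],"grip":60},{"rotation":[0,0,-7.3],"translation":[0,-343,240],"grip":60},{"rotation":[0,0,-7.3],"translation":[0,-343,240],"grip":60},{"rotation":[0,0,-7.3],"translation":[0,-343,240],"grip":60},{"rotation":[0,0,-7.3],"translation":[0,-343,240],"grip":60}]'
python3 - <<'E'
from h import *
p,d=imaging.camera("scene")
cv2.imwrite("pics/s1.png",cv2.resize(p[60:260,200:440],(720,600))[:,:,::-1])
E
```

```text
time: 18.25
ee_pos: [0.5772, -0.2761, 0.2905]
tcp_rot: [180.0, 0.0, -178.6]
wrist_force: [0.5, 1.0, -0.8]
opening: 0.0696
grasp_force: 46.2
```

View pics/s1.png

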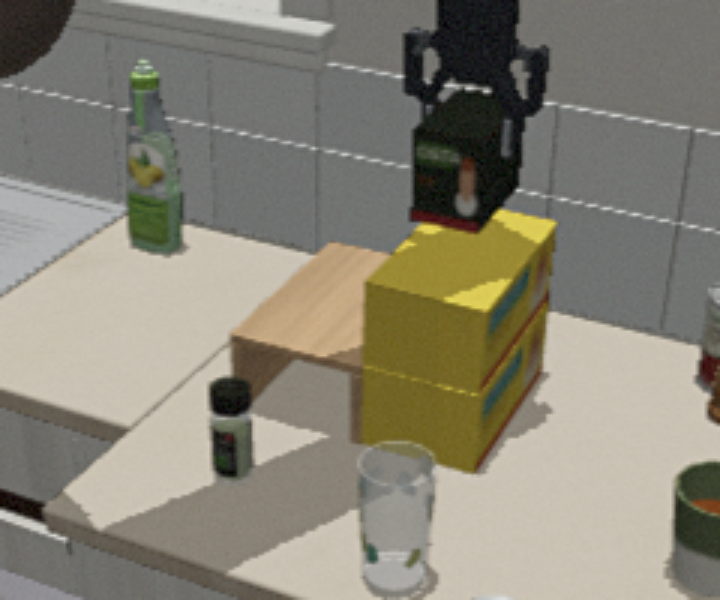

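The dark box is held level over the neat yellow stack. Lowering it now.

```bash
python3 -m jog '[{"rotation":[0,0,0],"translation":[0,-1,-15],"grip":60},{"rotation":[0,0,0],"translation":[0,-1,-28],"grip":60},{"rotation":[0,0,0],"translation":[0,-1,-37],"grip":60},{"rotation":[0,0,0],"translation":[0,-1,-43],"grip":60},{"rotation":[0,0,0],"translation":[0,-1,-47],"grip":60},{"rotation":[0,0,0],"translation":[0,-1,-50],"grip":60},{"rotation":[0,0,0],"translation":[0,-1,-50],"grip":60},{"rotation":[0,0,0],"translation":[0,-1,-50],"grip":60}]'
```

```text
time: 19.1
ee_pos: [0.5771, -0.2784, 0.241]
tcp_rot: [-180.0, 0.1, -178.7]
wrist_force: [-1.3, 0.3, 3.8]
opening: 0.0697
grasp_force: 46.6
```

```bash
python3 -m jog '[{"rotation":[0,0,0],"translation":[0,0,-1],"grip":60},{"rotation":[0,0,0],"translation":[0,0,-1],"grip":60}]'
```

```text
time: 19.3
ee_pos: [0.5772, -0.2784, 0.241]
tcp_rot: [-180.0, 0.1, -178.7]
wrist_force: [-2.4, 1.8, 9.2]
opening: 0.0695
grasp_force: 47.1
```

Contact is firm, so I release, rise and look.

```bash
python3 -m jog '[{"rotation":[0,0,0],"translation":[0,0,0.5],"grip":85},{"rotation":[0,0,0],"translation":[0,0,0.5],"grip":85},{"rotation":[0,0,0],"translation":[0,0,0.5],"grip":85},{"rotation":[0,0,0],"translation":[0,0,0.5],"grip":85},{"rotation":[0,0,0],"translation":[0,0,0.5],"grip":85},{"rotation":[0,0,0],"translation":[0,0,10],"grip":85},{"rotation":[0,0,0],"translation":[0,0,30],"grip":85},{"rotation":[0,0,0],"translation":[0,0,60],"grip":85},{"rotation":[0,0,0],"translation":[0,0,95],"grip":85},{"rotation":[0,0,0],"translation":[0,0,130],"grip":85},{"rotation":[0,0,0],"translation":[-30,40,150],"grip":85},{"rotation":[0,0,0],"translation":[-60,90,150],"grip":85},{"rotation":[0,0,0],"translation":[-90,140,150],"grip":85},{"rotation":[0,0,0],"translation":[-120,190,150],"grip":85},{"rotation":[0,0,0],"translation":[-140,240,150],"grip":85},{"rotation":[0,0,0],"translation":[-150,290,150],"grip":85},{"rotation":[0,0,0],"translation":[-150,340,150],"grip":85},{"rotation":[0,0,0],"translation":[-150,390,150],"grip":85},{"rotation":[0,0,0],"translation":[-150,390,150],"grip":85},{"rotation":[0,0,0],"translation":[-150,390,150],"grip":85}]'
python3 - <<'E'
from h import *
p,w=cloud("top")
tops(w,{"high":(.175,.2),"dark":(.27,.295)},(.42,.72,-.5,-.08))
p,d=imaging.camera("scene")
cv2.imwrite("pics/s2.png",cv2.resize(p[60:260,200:440],(720,600))[:,:,::-1])
E
```

```text
time: 21.3
ee_pos: [0.4265, 0.1146, 0.3897]
tcp_rot: [180.0, 0.0, -178.4]
wrist_force: [0.7, -0.2, 0.2]
opening: 0.0847
grasp_force: 0.0
high [ 578.3 -277.4] [216.  125.4] 1.38 1967 z 0.188 px [309 113  46  76]
dark [ 576.4 -279.2] [120.8  69.5] 0.24 1189 z 0.2821 px [320 123  27  46]
```

View pics/s2.png

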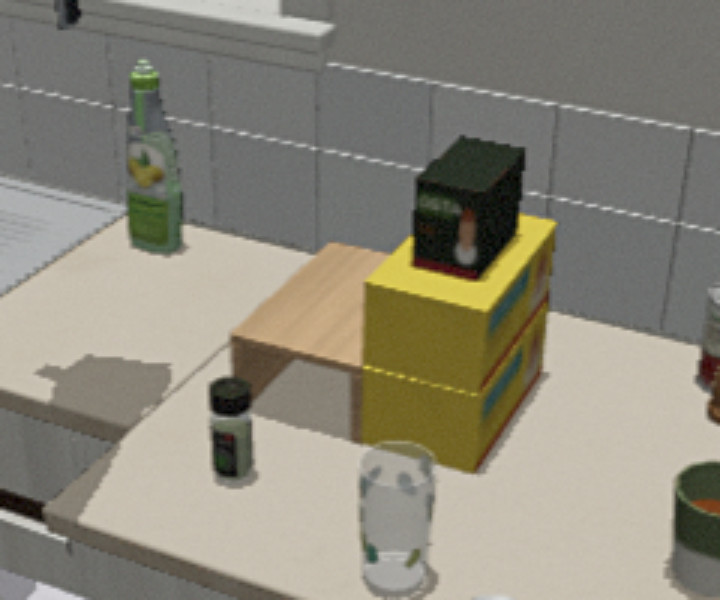

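The column is neat: the dark box stands centred on the yellow stack to within about 3 mm and 1°, and the arm is clear.

```bash
python3 -c "
from workcell import bot
print(bot.job_done())"
```

```text
the job is handed in; nothing more can be done
None
```

The three boxes stand in one column against the riser: the top camera showed the dark box about 3 mm and 1° off the middle, and no bystander looked moved; I handed the job in at about 21 s of the 64 s, and no verdict came back.

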